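# Hold the amber clear-coat cell in the light gauge

### The job

Turn the brass captive nut on the blue cell holder counterclockwise (seen from above) until the keeper bar is swung fully open, then lift out the amber sample cell, gripping it by its two frosted white faces only, never by the clear ones. Hold it upright in the light gauge's red beam, midway between lamp and receiver, square to the beam so that the light goes in one clear face and out the other through the middle, and finish while still holding it there, in the air and still. Leave the blue cell and everything else where it is.

Things in the scene. Friction and masses are not known exactly. Their poses are not given: they have to be found in the camera images.
- holder: Blue block fixed to the table, 75 x 215 x 30 mm (x, y, z), origin under its centre. Two pockets in its top, 23 mm (x) by 33 mm (y), 16 mm deep, at y = +75 and -75 mm, x = 0, hold one sample cell each; which cell is where varies. Midway between them a post carries the keeper bar and nut.
- keeper (a joint): Turn of keeper bar and nut (one rigid piece) about the vertical through the holder's centre, rad: 0 = bar along the holder's y, over both cells; grows counterclockwise from above; 1.57 = stop, fully open. Starts at 0 to 0.12, stays where left, friction 0.12 N m. Steel bar 16 mm wide, 190 long, 6 thick, underside 78 mm above the table, 2 mm above the cells' stoppers.
- nut (a point): Centre of the brass hex nut on the keeper's axis, 97 mm above the table; turns with the keeper. 34 mm across flats, 26 mm tall (84 to 110 mm above the table, standing on the bar). One pair of flats faces along this frame's x, the others at 60 and 120 degrees to it; the bar runs along this frame's y.
- amber_cell: Amber glass cuvette 20 (x) x 30 (y) x 56 mm (z), 75 g, amber stopper 12 x 20 x 6 mm on top; origin under its centre. Frosted white faces look along +x and -x (20 mm apart, 25 wide, full height): grip here. Clear amber faces look along +y and -y: do not touch. Stands in its pocket, its y along the holder's y, underside 14 mm above the table, so 40 mm of glass show.
- amber_mid (a point): Middle of the amber cell, 28 mm above its underside, on its axis; axes as the cell's.
- blue_cell: The other sample cell, the same but blue; a bystander in the other pocket. Origin at the centre of its underside.
- gauge: Light gauge fixed to the table: aluminium base 90 x 340 x 15 mm (x, y, z), origin under its centre. Yellow lamp at its +y end, black receiver at its -y end; housings 70 (x) x 75 mm (y), 75 to 148 mm above the table, facing sides 185 mm apart, lens rings 5 mm proud. The beam, a thin red line that can be passed through, runs along y, 110 mm above the table.
- beam (a point): The point of the beam midway between lamp and receiver, 110 mm above the table; y along the beam, z up.
- polish: Green bottle of polish, 60 mm diameter, 170 mm tall, origin under its centre; bystander, behind the work area.
- wax: Red wax jar with steel lid, 80 mm diameter, 50 mm tall, origin under its centre; bystander, behind the work area.
- tape: Yellow roll of masking tape lying flat, 100 mm diameter, 24 mm tall, origin under its centre; bystander, behind the work area.
- meter: Grey paint thickness meter, 62 x 115 x 28 mm, origin under its centre; bystander, behind the work area.
- sanding_block: Black sanding block, 70 x 120 x 35 mm, origin under its centre; bystander, to one side.
- screwdriver: Screwdriver lying on the table along its x; bystander, to one side.

How it is judged:
By the outcome, as a careful person would: the job done as asked, in the order asked, and still so for the second after the job is handed in, while the arm keeps its last pose, push and grip.
It also fails if it takes over 56 s, if anything falls off the work surface, if the arm or the gripper's body presses on something with over 40 N, if the wrist force passes 120 N, or if a joint passes its speed limit or range.

### The arm

A 7-joint arm with a two-finger parallel gripper is mounted at the origin on the work surface. World frame = base frame: x ahead of the robot, y to its left, z up, the work surface at z = 0. Lengths are in m, angles in rad, forces in N, time in s.
With the tool pointing down it reaches from about 0.4 to 0.85 m from the base axis. Payload 10.4 kg.
Tool frame: the origin (TCP) lies midway between the tips of the shut fingers; the grasp point (between the pads) lies 19 mm behind it; z points along the fingers, x is the direction in which the jaws open and shut, and the axes are right-handed (so a half turn about z gives the same grasp; the last joint's range is limited). The gripper opens to 85 mm and grips with 20 to 120 N. Pads are 22 mm wide; open, the fingers measure 114 mm over their backs; the gripper's body (76 mm by 85 mm) begins 54 mm behind the grasp point. The pads swing forward as they close: fully open they stand 13 mm farther back than shut.
Start: joints at [1.167, 0.332, -0.065, 1.46, 0.022, 1.35, -0.088], TCP at [0.232, -0.58, 0.231] pointing down, gripper open.
Joint ranges: [-2.6, 2.6], [-0.5, 2.12], [-1.47, 1.34], [0.16, 2.42], [-1.27, 4.41], [0.06, 2.06], [-2.6, 2.6]. Speed limits (rad/s): [2.22, 2.22, 2.79, 2.79, 3.14, 3.14, 3.14].

### API

Orientations are given as a unit quaternion [x, y, z, w].
In Python, from workcell import monitor, eyes, ticket, models gives the robot as it stands.
- The arm moves only by the tool servo_tool, never from a script. Its argument "motion" is a list of rows, each a list of 7 numbers: the opening, from 0 (shut) to 1 (fully open), then the shift along the tool's x, y, z in m, then the turn, a rotation vector about the tool's x, y, z in degrees. In form: [[fingers, tx, ty, tz, rx, ry, rz], ...]. A call has 1 to 20 rows; each row is the pose to reach, as a shift and turn from the pose commanded when the call began, along the tool's axes at that moment; what a row does not reach only later rows make up. A row lasts 1/8 s, in which the tool goes at most 62.5 mm and 10.7 degrees, less where a joint would pass 70% of its speed; a pose out of reach is approached as far as the arm can. A call with a gripper value outside its range is refused whole. The fingers move at their own pace and stop on an object; "grip_force" is the grip in N (left out, the last holds). Time passes only in rows, so rows that repeat a pose let the fingers close. It gives the time, the measured TCP pose, the force and the opening at its end, in the units of the state.
- monitor.get_obs(): the state, without advancing time (a new reading comes with each control period).
- eyes.camera(name): name is "scene" or "top" or "wrist"; returns (picture, depth): 384x512x3 uint8, blue, green, red; 384x512 float32, m along the optical axis (not along the pixel's ray), 0 where there is no reading.
- eyes.camera_info(name): a dict with "intrinsics" (3x3 intrinsics, pixels), "extrinsics" (4x4, takes a point from world to camera coordinates); the wrist camera has in their place "tool_from_camera" (4x4, takes a point from camera to tool coordinates, whose origin is the TCP and whose axes are the tool frame's). Camera axes: x right, y down, z forward; pixel columns grow to the right and rows downward; lengths in m; the calibration is good to about 2 mm. The wrist camera is an equidistant fisheye: a pixel r from the principal point sees the ray r / f radians off the axis. A picture is of the moment at which its call begins: read the wrist's pose just before it. camera_info takes no time and is no camera call.
- ticket.hand_in(): hands the job in, once; it reports no verdict.
Trained networks look in the newest picture that a camera, given by its name, has taken for a name from the list of things; names that differ only in an ending like _2 or _b are one class to them, and where a whole thing is asked for, a point or a joint stands for the part that bears it (a point fixed in the world has none). Each returns a list of dicts, best first, with "confidence" (0 to 1); they miss things now and then, are a little off and sometimes report something else, mostly with a low value. They report only what shows in the picture. A call takes as long as a camera call.
- models.boxes_of(camera, thing): "point" ([x, y, z] in m, in the coordinates of the camera as it stood for that picture, good to about 4 mm: the middle of the surface that is visible of it).
The state is a dict: "clock": time; "joint_pos": joint angles; "joint_velocities": joint speeds; "tau": joint torques, N m; "position": TCP position; "ee_rot": TCP orientation; "ft_force": force on the tool from outside, world axes, zero at the start; "torque": the same for the moment, N m; "grip_width": opening from 0.0 (shut) to 1.0 (fully open).
Only numpy, scipy, OpenCV 4.12 (cv2) and the standard library are available. Lean on these libraries where they do the work, as an engineer would, in place of code of your own. Each camera call takes 0.05 s, during which the arm holds its last target. There are 200 camera calls.

## Working session

There is one attempt and no reset: what is moved stays moved. The work goes in short steps, Python scripts to look and compute and a tool call to move; the robot and the scene stay as the last step left them, time stands still between calls to the robot, and variables do not carry over. Pictures are saved under pics/ and viewed, about 8 in all and at most 12, crops included, and the job is handed in when it is done.

Besides the shell and the picture viewer there is one more tool, called as name(argument=value, ...), one argument or row to a line, values as JSON. servo_tool: Moves the arm, as the interface text tells. Its arguments: {"type":"object","properties":{"motion":{"type":"array"},"grip_force":{"type":"number"}},"required":["motion"]}

```bash
mkdir -p pics; ls; python3 - <<'E'
from workcell import monitor, eyes, ticket, models
import cv2, numpy as np
o=monitor.get_obs(); print({k:np.round(v,4).tolist() for k,v in o.items()})
np.set_printoptions(suppress=True,precision=4)
ims=[]
for c in ("top","scene"):
    p,d=eyes.camera(c); cv2.imwrite(f"pics/{c}0.png",p); np.save(f"{c}0.npy",d)
    i=eyes.camera_info(c); print(c,i)
    E=np.linalg.inv(np.array(i["extrinsics"]))
    for t in ("holder","keeper","nut","amber_cell","blue_cell","gauge","polish","wax","sanding_block"):
        for b in models.boxes_of(c,t)[:2]:
            print(c,t,round(b["confidence"],2),(E@np.r_[b["point"],1])[:3])
print(eyes.camera_info("wrist"))
E
```

```text
pics
{'clock': 0.0, 'joint_pos': [1.1674, 0.3329, -0.0647, 1.4609, 0.0216, 1.3499, -0.0885], 'joint_velocities': [-0.0002, 0.0004, -0.0008, -0.0011, 0.0006, 0.0002, -0.0004], 'tau': [-0.0004, -62.5451, 0.0488, -39.1603, 0.0161, 0.01, -0.0], 'position': [0.2321, -0.5799, 0.2305], 'ee_rot': [0.8281, -0.5605, -0.0006, -0.0004], 'ft_force': [-0.1867, -0.1611, 0.036], 'torque': [0.0335, 0.0076, -0.0015], 'grip_width': 0.9934}
top {'intrinsics': array([[446.4027,   0.    , 247.0772],
       [  0.    , 446.4027, 199.2016],
       [  0.    ,   0.    ,   1.    ]]), 'extrinsics': array([[-0.0172, -0.9998,  0.0118, -0.0082],
       [-0.996 ,  0.0161, -0.0874,  0.6082],
       [ 0.0872, -0.0133, -0.9961,  1.3455],
       [ 0.    ,  0.    ,  0.    ,  1.    ]])}
top holder 0.79 [ 0.5298 -0.1979  0.0322]
top holder 0.74 [0.714  0.2483 0.1112]
top keeper 0.72 [ 0.5333 -0.2021  0.0819]
top keeper 0.28 [ 0.7125 -0.2463  0.0272]
top nut 0.81 [ 0.5319 -0.2034  0.0822]
top nut 0.21 [0.4931 0.2576 0.0147]
top gauge 0.9 [0.4928 0.2583 0.0162]
top polish 0.56 [0.7131 0.2476 0.1131]
top polish 0.5 [ 0.508  -
[... 629 characters left out ...]
 [ 0.5224 -0.2728  0.0531]
scene blue_cell 0.6 [ 0.5554 -0.1311  0.0546]
scene blue_cell 0.4 [0.5071 0.246  0.0346]
scene gauge 0.78 [0.5057 0.2428 0.0345]
scene polish 0.71 [0.7334 0.2535 0.1245]
scene polish 0.24 [ 0.5358 -0.2017  0.0828]
scene wax 0.72 [0.7669 0.0852 0.0441]
scene wax 0.25 [0.508  0.2418 0.0342]
scene sanding_block 0.89 [0.6101 0.4439 0.0339]
{'intrinsics': array([[297.3186,   0.    , 254.6382],
       [  0.    , 297.3186, 193.3188],
       [  0.    ,   0.    ,   1.    ]]), 'tool_from_camera': array([[ 1.    , -0.0002,  0.0001,  0.0005],
       [ 0.0002,  0.9598,  0.2806, -0.0718],
       [-0.0002, -0.2806,  0.9598, -0.1418],
       [ 0.    ,  0.    ,  0.    ,  1.    ]])}
```

View pics/top0.png

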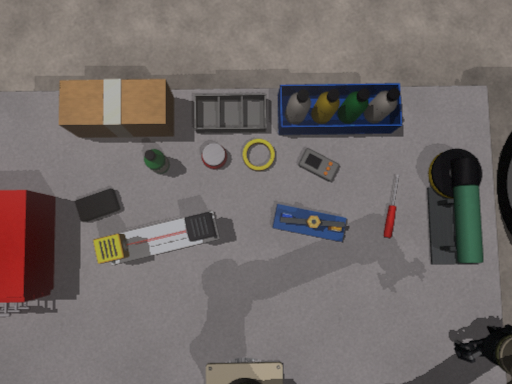

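View pics/scene0.png

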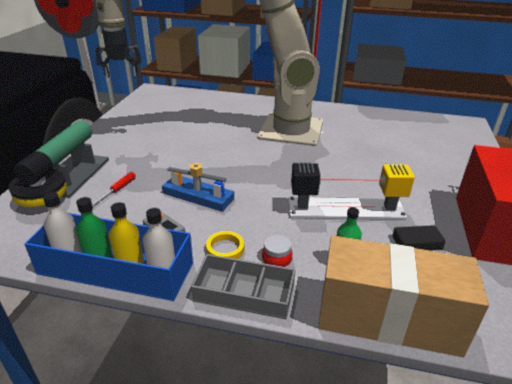

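The top view shows the holder at about (310,222) with the amber cell at its right (-y) end (338,228). The lamp is at (110,248) and the receiver at (200,227). Next I'll measure the poses.

```bash
cat > h.py <<'E'
import numpy as np, cv2
from scipy.spatial.transform import Rotation as R
from workcell import monitor, eyes, ticket, models
np.set_printoptions(suppress=True,precision=4)
def cloud(c,p,d,obs=None):
    i=eyes.camera_info(c); K=np.array(i["intrinsics"])
    v,u=np.mgrid[:384,:512]; x=(u-K[0,2])/K[0,0]; y=(v-K[1,2])/K[1,1]
    if c=="wrist":
        r=np.hypot(x,y)+1e-9; s=np.tan(np.minimum(r,1.4))/r; x,y=x*s,y*s
        T=np.eye(4); T[:3,:3]=R.from_quat(obs["ee_rot"]).as_matrix(); T[:3,3]=obs["position"]
        E=T@np.array(i["tool_from_camera"])
    else: E=np.linalg.inv(np.array(i["extrinsics"]))
    P=np.stack([x*d,y*d,d],-1)@E[:3,:3].T+E[:3,3]; P[d<=0]=np.nan
    return P, cv2.cvtColor(p,cv2.COLOR_BGR2HSV)
def rect(P,m,name):
    q=P[m][:,:2]; r=cv2.minAreaRect((q*1000).astype(np.float32))
    b=cv2.boxPoints(r); e=[b[1]-b[0],b[2]-b[1]]; e=max(e,key=np.linalg.norm); 
    if e[1]<0: e=-e
    print(name,m.sum(),"c",np.array(r[0])/1000,"size",r[1],"yaw of long axis as y",np.degrees(np.arctan2(-e[0],e[1])), "medz",np.nanmedian(P[m][:,2]))
    return r
E
python3 - <<'E'
from h import *
for c in("top","scene"):
    p=cv2.imread(f"pics/{c}0.png"); d=np.load(f"{c}0.npy"); P,H=cloud(c,p,d)
    x,y,z=P[...,0],P[...,1],P[...,2]; h,s,v=H[...,0],H[...,1],H[...,2]
    reg=(abs(x-.535)<.12)&(abs(y+.2)<.14)
    rect(P,reg&(z>.024)&(z<.036)&(h>100)&(h<130)&(s>100),"holder")
    rect(P,reg&(z>.076)&(z<.092),"bar")
    rect(P,reg&(z>.1)&(z<.12),"nut")
    g=(abs(x-.5)<.12)&(abs(y-.255)<.22)
    rect(P,g&(z>.01)&(z<.022),"gbase")
    rect(P,g&(z>.14)&(z<.155),"gtops")
E
```

```text
holder 1082 c [ 0.5333 -0.2084] size (215.7052001953125, 74.3927001953125) yaw of long axis as y -12.521619 medz 0.030116495568470514
bar 298 c [ 0.5319 -0.2076] size (189.21641540527344, 25.08089256286621) yaw of long axis as y -8.350921 medz 0.08406660617938444
nut 128 c [ 0.5332 -0.2074] size (37.00206756591797, 32.057533264160156) yaw of long axis as y -2.1428466 medz 0.11004053617579446
gbase 1903 c [0.5372 0.2666] size (243.3330535888672, 356.1422119140625) yaw of long axis as y 23.152235 medz 0.01521691766375155
gtops 1298 c [0.4951 0.2437] size (69.94115447998047, 334.7296447753906) yaw of long axis as y 12.640393 medz 0.14554214931159926
holder 747 c [ 0.5348 -0.205 ] size (215.80796813964844, 77.56437683105469) yaw of long axis as y -12.513447 medz 0.030503091568393703
bar 244 c [ 0.5368 -0.2048] size (187.87408447265625, 28.855504989624023) yaw of long axis as y -5.425437 medz 0.08395377197371284
nut 97 c [ 0.5333 -0.206 ] size (42.61764907836914, 32.71828842163086) yaw of long axis as y -71.14271 medz 0.1103287177911565
gbase 1844 c [0.545  0.2567] size (197.5975799560547, 339.192138671875) yaw of long axis as y 11.962388 medz 0.015650953306468818
gtops 742 c [0.4983 0.2468] size (74.02684783935547, 333.188232421875) yaw of long axis as y 11.982395 medz 0.14564664132124544
```

```bash
cat >> h.py <<'E'
def goto(p,a,o=None):
    "row (shift, turn) from measured pose to TCP p, tool x at world angle a deg, pointing down"
    o=o or monitor.get_obs(); r=R.from_quat(o["ee_rot"])
    t=R.from_euler("z",a,degrees=True)*R.from_euler("x",180,degrees=True)
    print("shift",r.inv().apply(np.array(p)-o["position"]).round(4),"rot",(r.inv()*t).as_rotvec(degrees=True).round(2))
E
python3 -c "
from h import *
goto([.534,-.207,.21],-6.5)"
```

```text
shift [-0.2344 -0.4188  0.0213] rot [ -0.    -0.   -61.68]
```

servo_tool(
  motion=[
    [0.7,-0.234,-0.419,0.02,0,0,-61.7],
    [0.7,-0.234,-0.419,0.02,0,0,-61.7],
    [0.7,-0.234,-0.419,0.02,0,0,-61.7],
    [0.7,-0.234,-0.419,0.02,0,0,-61.7],
    [0.7,-0.234,-0.419,0.02,0,0,-61.7],
    [0.7,-0.234,-0.419,0.02,0,0,-61.7],
    [0.7,-0.234,-0.419,0.02,0,0,-61.7],
    [0.7,-0.234,-0.419,0.02,0,0,-61.7],
    [0.7,-0.234,-0.419,0.02,0,0,-61.7],
    [0.7,-0.234,-0.419,0.02,0,0,-61.7],
    [0.7,-0.234,-0.419,0.02,0,0,-61.7],
    [0.7,-0.234,-0.419,0.02,0,0,-61.7],
  ],
)

```text
clock: 2.5
position: [0.5338, -0.2084, 0.2114]
ee_rot: [0.998, -0.057, 0.0, 0.0]
ft_force: [0.1, 0.8, 0.4]
grip_width: 0.697
```

```bash
python3 - <<'E'
from h import *
o=monitor.get_obs(); print(o["clock"],o["position"],o["joint_pos"])
p,d=eyes.camera("wrist"); cv2.imwrite("pics/w1.png",p); np.save("w1.npy",d)
P,H=cloud("wrist",p,d,o)
x,y,z=P[...,0],P[...,1],P[...,2]; h,s,v=H[...,0],H[...,1],H[...,2]
reg=(abs(x-.535)<.12)&(abs(y+.2)<.14)
rect(P,reg&(z>.024)&(z<.036)&(h>100)&(h<130)&(s>100),"holder")
rect(P,reg&(z>.076)&(z<.092),"bar")
rect(P,reg&(z>.105)&(z<.115),"nut")
rect(P,reg&(z>.06)&(z<.073)&(h>8)&(h<30)&(s>80),"amber top")
E
```

```text
2.5 [ 0.5338 -0.2084  0.2114] [ 0.697   0.2674 -0.4797  1.6104  0.1276  1.2949  0.0821]
holder 7382 c [ 0.535  -0.2075] size (214.73590087890625, 74.32632446289062) yaw of long axis as y -12.308341 medz 0.029219952577680397
bar 2532 c [ 0.5342 -0.2062] size (188.8474578857422, 33.83280563354492) yaw of long axis as y -10.602285 medz 0.08314110063407201
nut 1350 c [ 0.5345 -0.2071] size (38.453372955322266, 33.44281768798828) yaw of long axis as y -5.570286 medz 0.10935893642365309
amber top 110 c [ 0.5137 -0.2801] size (31.095386505126953, 9.650099754333496) yaw of long axis as y -5.0267634 medz 0.06903331630976473
```

View pics/w1.png

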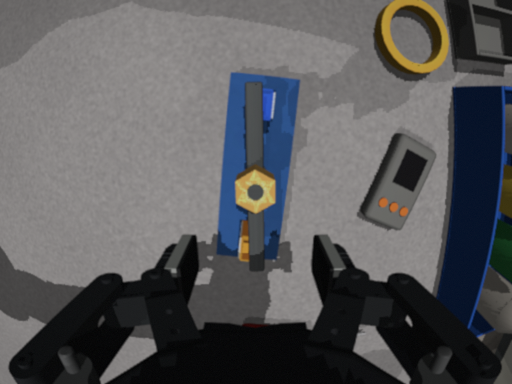

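The wrist view shows the nut at (255,191), the bar running (254,85)-(258,265), and both cells partly under it. The amber cell is at (244,240). I'll fit the bar's angle away from the nut.

```bash
python3 - <<'E'
from h import *
p=cv2.imread("pics/w1.png"); d=np.load("w1.npy"); o=monitor.get_obs(); P,H=cloud("wrist",p,d,o)
q=P[...,:2]-[.5347,-.2074]; r=np.hypot(q[...,0],q[...,1])
m=(r>.03)&(r<.12)&(P[...,2]>.079)&(P[...,2]<.09)
rect(P,m,"bar"); vx,vy,_,_=cv2.fitLine(P[m][:,:2].astype(np.float32),cv2.DIST_L2,0,0,0).ravel(); print(np.degrees(np.arctan(-vx/vy)))
goto([.5347,-.2072,.085],-5.5)
E
```

```text
bar 2157 c [ 0.5349 -0.2063] size (189.41653442382812, 16.28671646118164) yaw of long axis as y -5.538473 medz 0.0831664447392047
-5.6659803
shift [ 0.0006 -0.001   0.1264] rot [ 0.02 -0.01 -1.07]
```

servo_tool(
  motion=[
    [0.7,0.001,-0.001,0.04,0,0,-1],
    [0.7,0.001,-0.001,0.08,0,0,-1],
    [0.7,0.001,-0.001,0.11,0,0,-1],
    [0.7,0.001,-0.001,0.132,0,0,-1],
    [0.7,0.001,-0.001,0.132,0,0,-1],
    [0.7,0.001,-0.001,0.132,0,0,-1],
    [0.3,0.001,-0.001,0.132,0,0,-1],
    [0.3,0.001,-0.001,0.132,0,0,-1],
    [0.3,0.001,-0.001,0.132,0,0,-1],
    [0.3,0.001,-0.001,0.132,0,0,-1],
    [0.3,0.001,-0.001,0.132,0,0,-1],
    [0.3,0.001,-0.001,0.132,0,0,-1],
  ],
  grip_force=40,
)

```text
clock: 4.05
position: [0.5345, -0.2066, 0.0805]
ee_rot: [0.999, -0.048, -0.001, 0.0]
ft_force: [-10.2, 2.4, 11.7]
grip_width: 0.394
```

servo_tool(
  motion=[
    [0.3,0,0,0,0,0,-6],
    [0.3,0,0,0,0,0,-12],
    [0.3,0,0,0,0,0,-18],
    [0.3,0,0,0,0,0,-24],
    [0.3,0,0,0,0,0,-30],
    [0.3,0,0,0,0,0,-36],
    [0.3,0,0,0,0,0,-42],
    [0.3,0,0,0,0,0,-48],
    [0.3,0,0,0,0,0,-54],
    [0.3,0,0,0,0,0,-60],
    [0.3,0,0,0,0,0,-66],
    [0.3,0,0,0,0,0,-72],
    [0.3,0,0,0,0,0,-76],
    [0.3,0,0,0,0,0,-80],
    [0.3,0,0,0,0,0,-80],
  ],
)

```text
clock: 5.92
position: [0.534, -0.2069, 0.0805]
ee_rot: [0.796, 0.606, -0.002, -0.0]
ft_force: [-13.7, 0.9, 13.7]
grip_width: 0.39
```

```bash
python3 -c "
from h import *
o=monitor.get_obs()
print({k:np.round(v,3).tolist() for k,v in o.items()}, R.from_quat(o['ee_rot']).as_matrix()[:,0])"
```

```text
{'clock': 5.925, 'joint_pos': [0.867, 0.447, -0.708, 1.738, 0.327, 1.079, 1.351], 'joint_velocities': [-0.004, -0.001, 0.003, 0.002, -0.002, -0.001, -0.024], 'tau': [-1.74, -50.687, -10.503, -34.602, 0.315, -4.129, 0.421], 'position': [0.534, -0.207, 0.08], 'ee_rot': [0.796, 0.606, -0.002, -0.0], 'ft_force': [-13.718, 0.855, 13.654], 'torque': [0.434, 2.567, 0.109], 'grip_width': 0.39} [ 0.2667  0.9638 -0.002 ]
```

servo_tool(
  motion=[
    [0.3,0,0,0,0,0,-2],
    [0.3,0,0,0,0,0,-3],
    [0.3,0,0,0,0,0,-4],
    [0.3,0,0,0,0,0,-5],
    [0.3,0,0,0,0,0,-6],
    [0.3,0,0,0,0,0,-6],
    [0.3,0,0,0,0,0,-6],
  ],
)

```text
clock: 6.8
position: [0.5346, -0.207, 0.0805]
ee_rot: [0.764, 0.645, -0.001, -0.0]
ft_force: [-8.9, 1.7, 11.8]
grip_width: 0.388
```

```bash
python3 -c "
from h import *
o=monitor.get_obs();x=R.from_quat(o['ee_rot']).as_matrix()[:,0]
print(o['torque'],o['ft_force'],o['grip_width'],np.degrees(np.arctan2(x[1],x[0])))"
```

```text
[ 0.3762  1.7872 -1.354 ] [-8.8962  1.677  11.7598] 0.3877800883012195 80.33574387690011
```

servo_tool(
  motion=[
    [0.65,0,0,0,0,0,0],
    [0.65,0,0,0,0,0,0],
    [0.65,0,0,0,0,0,0],
    [0.65,0,0,0,0,0,0],
    [0.65,0,0,-0.03,0,0,0],
    [0.65,0,0,-0.08,0,0,0],
    [0.65,0,0,-0.13,0,0,0],
    [0.65,0,0,-0.14,0,0,10],
    [0.65,0,0,-0.14,0,0,20],
    [0.65,0,0,-0.14,0,0,30],
    [0.65,0,0,-0.14,0,0,40],
    [0.65,0,0,-0.14,0,0,50],
    [0.65,0,0,-0.14,0,0,60],
    [0.65,0,0,-0.14,0,0,70],
    [0.65,0,0,-0.14,0,0,80],
    [0.65,0,0,-0.14,0,0,90],
    [0.65,0,0,-0.14,0,0,92.5],
    [0.65,0,0,-0.14,0,0,92.5],
    [0.65,0,0,-0.14,0,0,92.5],
  ],
)

```text
clock: 9.18
position: [0.5355, -0.2063, 0.2193]
ee_rot: [0.995, -0.104, 0.0, -0.0]
ft_force: [0.2, -0.8, 0.5]
grip_width: 0.65
```

```bash
python3 - <<'E'
from h import *
o=monitor.get_obs(); X=R.from_quat(o['ee_rot']).as_matrix()[:,0]; print(o["clock"],o["position"],np.degrees(np.arctan2(X[1],X[0])),o["ft_force"])
p,d=eyes.camera("wrist"); cv2.imwrite("pics/w2.png",p); np.save("w2.npy",d)
P,H=cloud("wrist",p,d,o)
x,y,z=P[...,0],P[...,1],P[...,2]; h,s,v=H[...,0],H[...,1],H[...,2]
reg=(abs(x-.535)<.12)&(abs(y+.2)<.14)
rect(P,reg&(z>.024)&(z<.036)&(h>100)&(h<130)&(s>100),"holder")
q=P[...,:2]-[.5347,-.2074]; r=np.hypot(q[...,0],q[...,1])
m=(r>.03)&(r<.12)&(z>.079)&(z<.09)
rect(P,m,"bar"); vx,vy,_,_=cv2.fitLine(P[m][:,:2].astype(np.float32),cv2.DIST_L2,0,0,0).ravel(); print("bar dir",np.degrees(np.arctan(vy/vx)))
t=np.radians(-12.4); C=np.array([.5347,-.2074])+.075*np.array([np.sin(t),-np.cos(t)]); print("pred amber",C)
r=np.hypot(x-C[0],y-C[1])
rect(P,(r<.03)&(z>.064)&(z<.0725),"glass top"); rect(P,(r<.03)&(z>.0735)&(z<.079),"stopper")
t=np.radians(-12.4); C=np.array([.5347,-.2074])-.075*np.array([np.sin(t),-np.cos(t)])
r=np.hypot(x-C[0],y-C[1]); print(C); rect(P,(r<.03)&(z>.064)&(z<.0725),"blue glass top")
cv2.imwrite("pics/w2c.png",cv2.resize(p[40:300,140:370],None,fx=2.3,fy=2.3))
E
```

```text
9.175 [ 0.5355 -0.2063  0.2193] -11.907376893556874 [ 0.2364 -0.8131  0.4786]
holder 8056 c [ 0.5351 -0.2069] size (213.74026489257812, 74.48218536376953) yaw of long axis as y -12.382125 medz 0.029231412535715845
bar 2093 c [ 0.5351 -0.2072] size (16.7944393157959, 189.27951049804688) yaw of long axis as y 77.51165 medz 0.08309172269161907
bar dir -12.456559
pred amber [ 0.5186 -0.2807]
glass top 272 c [ 0.5186 -0.2803] size (30.074546813964844, 19.97418975830078) yaw of long axis as y -11.661918 medz 0.06909128392549074
stopper 197 c [ 0.5188 -0.2802] size (21.22178840637207, 10.885879516601562) yaw of long axis as y -12.038672 medz 0.0750594364802068
[ 0.5508 -0.1341]
blue glass top 326 c [ 0.5512 -0.1337] size (28.745248794555664, 20.229198455810547) yaw of long axis as y -12.769442 medz 0.0692879078897391
```

View pics/w2c.png

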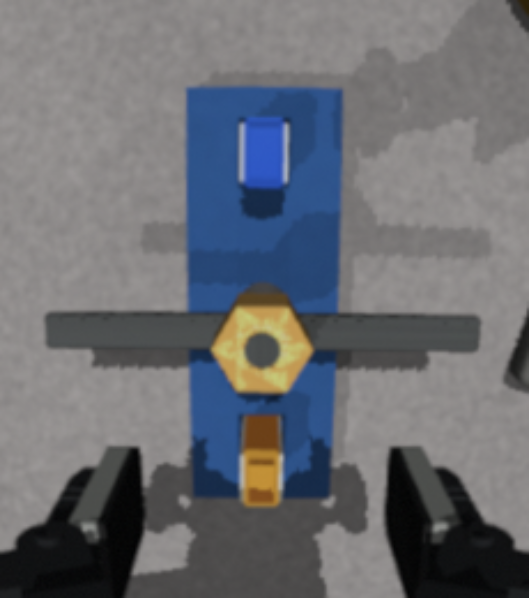

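The keeper measures 90° from its closed position, so it is fully open. The crop shows the bar horizontal at row 330, the amber cell clear at (262,470) and the blue cell untouched at (263,155). Next is the amber cell.

```bash
python3 -c "
from h import *
goto([.5186,-.2803,.036],-12.3)"
```

```text
shift [-0.0012  0.0758  0.1833] rot [0.   0.   0.38]
```

servo_tool(
  motion=[
    [0.6,-0.001,0.04,0,0,0,0.4],
    [0.6,-0.001,0.076,0.02,0,0,0.4],
    [0.6,-0.001,0.076,0.06,0,0,0.4],
    [0.6,-0.001,0.076,0.1,0,0,0.4],
    [0.6,-0.001,0.076,0.1,0,0,0.4],
    [0.6,-0.001,0.076,0.1,0,0,0.4],
    [0.6,-0.001,0.076,0.1,0,0,0.4],
  ],
)

```text
clock: 10.1
position: [0.5198, -0.2809, 0.1214]
ee_rot: [0.994, -0.108, 0.001, 0.001]
ft_force: [-0.5, 0.4, -0.4]
grip_width: 0.599
```

```bash
python3 - <<'E'
from h import *
o=monitor.get_obs(); goto([.5186,-.2803,.036],-12.3,o)
p,d=eyes.camera("wrist"); cv2.imwrite("pics/w3.png",p)
P,H=cloud("wrist",p,d,o); x,y,z=P[...,0],P[...,1],P[...,2]
r=np.hypot(x-.5186,y+.2803)
rect(P,(r<.03)&(z>.064)&(z<.0725),"glass top"); rect(P,(r<.03)&(z>.0735)&(z<.079),"stopper")
cv2.imwrite("pics/w3c.png",cv2.resize(p[140:384,130:380],None,fx=2.3,fy=2.3))
E
```

```text
shift [-0.0015 -0.0004  0.0854] rot [ 0.06 -0.17 -0.07]
glass top 674 c [ 0.5187 -0.2808] size (30.844459533691406, 19.912559509277344) yaw of long axis as y -12.519054 medz 0.06921571475618388
stopper 518 c [ 0.5185 -0.2805] size (20.582456588745117, 11.649765014648438) yaw of long axis as y -12.359004 medz 0.07525419964194313
```

View pics/w3c.png

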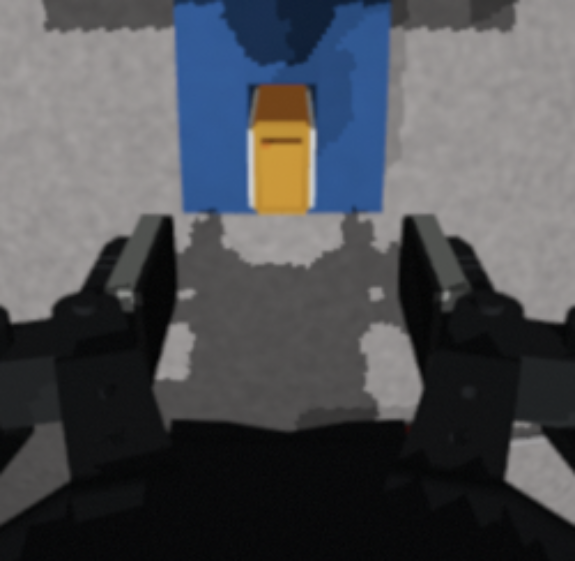

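The cell sits between the pads: crop column 282 against 287 for the finger midpoint. I'll descend and grip.

servo_tool(
  motion=[
    [0.6,-0.0013,0,0.02,0,0,0],
    [0.6,-0.0013,0,0.045,0,0,0],
    [0.6,-0.0013,0,0.065,0,0,0],
    [0.6,-0.0013,0,0.0855,0,0,0],
    [0.6,-0.0013,0,0.0855,0,0,0],
    [0.6,-0.0013,0,0.0855,0,0,0],
    [0.6,-0.0013,0,0.0855,0,0,0],
  ],
)

```text
clock: 11.02
position: [0.518, -0.2806, 0.0347]
ee_rot: [0.994, -0.108, 0.001, 0.0]
ft_force: [0.2, 0.2, 0.0]
grip_width: 0.601
```

```bash
python3 -c "
from h import *
o=monitor.get_obs();print(o['ft_force']);goto([.5186,-.2804,.036],-12.4)"
```

```text
[0.1603 0.1814 0.0374]
shift [ 0.0006 -0.0003 -0.0013] rot [ 0.03 -0.08  0.02]
```

servo_tool(
  motion=[
    [0.4,0.0006,0,-0.001,0,0,0],
    [0.3,0.0006,0,-0.001,0,0,0],
    [0.15,0.0006,0,-0.001,0,0,0],
    [0.1,0.0006,0,-0.001,0,0,0],
    [0.1,0.0006,0,-0.001,0,0,0],
    [0.1,0.0006,0,-0.001,0,0,0],
    [0.1,0.0006,0,-0.001,0,0,0],
    [0.1,0.0006,0,-0.001,0,0,0],
  ],
  grip_force=35,
)

```text
clock: 12.02
position: [0.5183, -0.2805, 0.0352]
ee_rot: [0.994, -0.108, 0.0, 0.0]
ft_force: [-0.9, -0.2, 6.1]
grip_width: 0.23
```

servo_tool(
  motion=[
    [0.1,0,0,-0.01,0,0,0],
    [0.1,0,0,-0.025,0,0,0],
    [0.1,0,0,-0.045,0,0,0],
    [0.1,0,0,-0.075,0,0,0],
    [0.1,0,0,-0.11,0,0,0],
    [0.1,0,0,-0.15,0,0,0],
    [0.1,0,0,-0.19,0,0,0],
    [0.1,0,0,-0.22,0,0,0],
    [0.1,0,0,-0.23,0,0,0],
    [0.1,0,0,-0.23,0,0,0],
    [0.1,0,0,-0.23,0,0,0],
  ],
)

```text
clock: 13.4
position: [0.5174, -0.2802, 0.2634]
ee_rot: [0.994, -0.108, -0.001, -0.0]
ft_force: [0.2, 0.4, -0.9]
grip_width: 0.229
```

```bash
python3 -c "
from h import *
o=monitor.get_obs();print(o['ft_force']);goto([.497,.245,.265],12.3)"
```

```text
[ 0.1714  0.4338 -0.9051]
shift [-0.1326 -0.5086 -0.001 ] rot [ -0.06   0.1  -24.68]
```

servo_tool(
  motion=[
    [0.1,-0.005,-0.019,0,0,0,-1],
    [0.1,-0.014,-0.054,0,0,0,-3],
    [0.1,-0.025,-0.096,0,0,0,-5],
    [0.1,-0.036,-0.138,0,0,0,-7],
    [0.1,-0.047,-0.18,0,0,0,-9],
    [0.1,-0.058,-0.222,0,0,0,-11],
    [0.1,-0.069,-0.265,0,0,0,-13],
    [0.1,-0.08,-0.307,0,0,0,-15],
    [0.1,-0.091,-0.349,0,0,0,-17],
    [0.1,-0.102,-0.391,0,0,0,-19],
    [0.1,-0.112,-0.43,0,0,0,-21],
    [0.1,-0.121,-0.465,0,0,0,-23],
    [0.1,-0.128,-0.49,0,0,0,-24],
    [0.1,-0.132,-0.505,0,0,0,-24.6],
    [0.1,-0.1325,-0.5085,0,0,0,-24.6],
    [0.1,-0.1325,-0.5085,0,0,0,-24.6],
    [0.1,-0.1325,-0.5085,0,0,0,-24.6],
  ],
)

```text
clock: 15.52
position: [0.498, 0.2436, 0.2648]
ee_rot: [0.994, 0.106, 0.0, 0.0]
ft_force: [0.0, -1.1, -0.3]
grip_width: 0.233
```

```bash
python3 - <<'E'
from h import *
o=monitor.get_obs(); print(o["clock"],o["position"],o["grip_width"])
p,d=eyes.camera("wrist"); cv2.imwrite("pics/w4.png",p); np.save("w4.npy",d)
np.save("w4o.npy",np.r_[o["position"],o["ee_rot"]])
P,H=cloud("wrist",p,d,o); x,y,z=P[...,0],P[...,1],P[...,2]
h,s=H[...,0],H[...,1]
g=(np.hypot(x-.497,y-.245)<.24)
rect(P,g&(z>.141)&(z<.152),"gtops"); rect(P,g&(z>.012)&(z<.019),"gbase")
m=g&(z>.135)&(z<.152)
rect(P,m&(y>.245),"lamp"); rect(P,m&(y<.245),"recv")
# in-hand cell, tool frame
T=R.from_quat(o["ee_rot"]).inv().apply((P-o["position"]).reshape(-1,3)).reshape(P.shape)
m=(abs(T[...,0])<.02)&(abs(T[...,1])<.03)&(abs(T[...,2])<.04)&(h<30)&(s>80)
print(m.sum(),np.nanpercentile(T[m],[2,50,98],axis=0))
E
```

```text
15.525 [0.498  0.2436 0.2648] 0.23292796163731946
gtops 6986 c [0.5912 0.2675] size (260.36138916015625, 332.1976013183594) yaw of long axis as y 13.223494 medz 0.14433443463232848
gbase 8305 c [0.5418 0.2882] size (285.30621337890625, 293.857421875) yaw of long axis as y 36.61568 medz 0.014265623857579568
lamp 6348 c [0.5801 0.3367] size (94.62495422363281, 324.8968811035156) yaw of long axis as y 72.93051 medz 0.14425974111207707
recv 910 c [0.6159 0.1548] size (271.6796569824219, 43.780799865722656) yaw of long axis as y -57.555206 medz 0.14445374076331438
3202 [[-0.0078 -0.0153 -0.0399]
 [ 0.0007 -0.0132 -0.0333]
 [ 0.0088  0.0108  0.0172]]
```

View pics/w4.png

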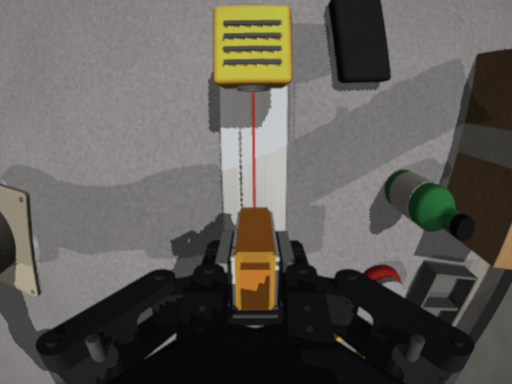

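The picture shows the cell upright between the pads at (256,265). The beam is the column near 254 and the lamp is at (253,45). I'll refine the gauge fit with tighter masks.

```bash
python3 - <<'E'
from h import *
def run(c,p,d,o):
    P,H=cloud(c,p,d,o); x,y,z=P[...,0],P[...,1],P[...,2]; h,s,v=[H[...,i] for i in range(3)]
    a=np.radians(12.3); ey=np.array([-np.sin(a),np.cos(a)]); ex=np.array([np.cos(a),np.sin(a)])
    q=P[...,:2]-[.497,.245]; u=q@ex; w=q@ey
    if c!="wrist": rect(P,(abs(u)<.045)&(abs(w)<.19)&(z>.135)&(z<.155),c+" tops")
    m=(abs(u)<.05)&(w>.07)&(w<.19)&(z>.138)&(z<.155)
    if c=="wrist": m&=(h>20)&(h<35)&(s>100)|False
    r=rect(P,m,c+" lamp"); print("  origin",np.array(r[0])/1000-.130*ey)
    rect(P,(abs(u)<.055)&(abs(w)<.18)&(z>.010)&(z<.021)&(s<60)&(v>150),c+" base")
    if c!="wrist":
        r=rect(P,(abs(u)<.05)&(w<-.07)&(w>-.19)&(z>.138)&(z<.155),c+" recv"); print("  origin",np.array(r[0])/1000+.130*ey)
    for lo,hi in ((-.0,.08),):
      m=(abs(u)<.06)&(w>lo)&(w<hi)&(z>.010)&(z<.021); 
      W=w[m];U=u[m]; b=np.floor(W/.008); L=[];
      for k in np.unique(b):
        uu=U[b==k]; 
        if len(uu)>20: L.append((k*.008,uu.min(),uu.max()))
      L=np.array(L); print("  base edges",L.round(4).tolist() if c=="wrist" else "")
p=cv2.imread("pics/w4.png"); o=np.load("w4o.npy"); run("wrist",p,np.load("w4.npy"),{"position":o[:3],"ee_rot":o[3:]})
for c in("top","scene"): run(c,cv2.imread(f"pics/{c}0.png"),np.load(f"{c}0.npy"),None)
E
```

```text
wrist lamp 4652 c [0.4688 0.371 ] size (67.14796447753906, 73.93585968017578) yaw of long axis as y 12.735782 medz 0.1441364581731161
  origin [0.4965 0.244 ]
wrist base 5925 c [0.4973 0.244 ] size (88.60110473632812, 200.9595184326172) yaw of long axis as y 12.361274 medz 0.01426502101906052
  base edges [[0.0, -0.0454, 0.045], [0.008, -0.0439, 0.0447], [0.016, -0.0436, 0.0445], [0.024, -0.0434, 0.0443], [0.032, -0.0448, 0.0443], [0.04, -0.0445, 0.044], [0.048, -0.0444, 0.0444], [0.056, -0.0441, 0.0442], [0.064, -0.0455, 0.0441], [0.072, -0.0452, 0.0439]]
top tops 1359 c [0.4953 0.2439] size (70.17630004882812, 335.13427734375) yaw of long axis as y 12.597052 medz 0.14537603428143364
top lamp 671 c [0.4669 0.3701] size (69.59442901611328, 75.76508331298828) yaw of long axis as y 12.938578 medz 0.14532966191447594
  origin [0.4946 0.2431]
top base 1147 c [0.4959 0.2438] size (87.49365997314453, 332.4899597167969) yaw of long axis as y 12.702667 medz 0.015161918572901056
top recv 662 c [0.5234 0.1169] size (69.9792709350586, 74.88816833496094) yaw of long axis as y 12.347729 medz 0.1455396718091987
  origin [0.4957 0.2439]
  base edges 
scene tops 844 c [0.4986 0.2463] size (74.52955627441406, 334.3841247558594) yaw of long axis as y 11.982396 medz 0.1452932706472425
scene lamp 400 c [0.4692 0.3732] size (69.63618469238281, 73.9308853149414) yaw of long axis as y 12.057352 medz 0.1454894502761594
  origin [0.4969 0.2461]
scene base 1318 c [0.4954 0.2462] size (95.52394104003906, 340.42437744140625) yaw of long axis as y 13.12952 medz 0.015514466810410521
scene recv 387 c [0.5253 0.1195] size (74.44314575195312, 73.9228286743164) yaw of long axis as y -77.478004 medz 0.14549954358900963
  origin [0.4976 0.2465]
  base edges
```

```bash
python3 -c "
from h import *
goto([.4967,.2446,.103],12.5)"
```

```text
shift [-0.001  -0.0012  0.1618] rot [ 0.03 -0.   -0.38]
```

servo_tool(
  motion=[
    [0.1,-0.001,-0.001,0.015,0,0,-0.4],
    [0.1,-0.001,-0.001,0.04,0,0,-0.4],
    [0.1,-0.001,-0.001,0.065,0,0,-0.4],
    [0.1,-0.001,-0.001,0.09,0,0,-0.4],
    [0.1,-0.001,-0.001,0.115,0,0,-0.4],
    [0.1,-0.001,-0.001,0.135,0,0,-0.4],
    [0.1,-0.001,-0.001,0.15,0,0,-0.4],
    [0.1,-0.001,-0.001,0.158,0,0,-0.4],
    [0.1,-0.001,-0.001,0.161,0,0,-0.4],
    [0.1,-0.001,-0.001,0.161,0,0,-0.4],
    [0.1,-0.001,-0.001,0.161,0,0,-0.4],
    [0.1,-0.001,-0.001,0.161,0,0,-0.4],
    [0.1,-0.001,-0.001,0.161,0,0,-0.4],
    [0.1,-0.001,-0.001,0.161,0,0,-0.4],
  ],
)

```text
clock: 17.32
position: [0.4965, 0.2454, 0.1038]
ee_rot: [0.994, 0.11, 0.0, 0.0]
ft_force: [0.7, 0.3, 0.1]
grip_width: 0.23
```

```bash
python3 - <<'E'
from h import *
o=monitor.get_obs(); print(o["clock"],o["ft_force"],o["grip_width"]); goto([.4967,.2446,.103],12.5,o)
p,d=eyes.camera("scene"); cv2.imwrite("pics/s5.png",p)
P,H=cloud("scene",p,d); x,y,z=P[...,0],P[...,1],P[...,2]; h,s=H[...,0],H[...,1]
m=(abs(x-.497)<.04)&(abs(y-.245)<.04)&(z>.06)&(z<.16)&(h<28)&(s>100)
print(m.sum(),np.percentile(P[m],[2,50,98],axis=0))
P2,H2=cloud("scene",p,d)
t=(abs(x-.535)<.12)&(abs(y+.2)<.14)
rect(P,t&(z>.024)&(z<.036)&(h>100)&(h<130)&(s>100),"holder"); 
q=P[...,:2]-[.5347,-.207]; r=np.hypot(q[...,0],q[...,1]); rect(P,(r>.03)&(r<.12)&(z>.079)&(z<.09),"bar")
cv2.imwrite("pics/s5c.png",cv2.resize(p[120:240,150:430],None,fx=2.8,fy=2.8,interpolation=cv2.INTER_CUBIC))
p,d=eyes.camera("wrist"); cv2.imwrite("pics/w5.png",p)
E
```

```text
17.325 [0.6837 0.3096 0.1049] 0.2304198961042847
shift [0.0001 0.0009 0.0008] rot [ 0.01 -0.01  0.11]
42 [[0.4907 0.231  0.0888]
 [0.5015 0.234  0.1203]
 [0.5113 0.2609 0.1471]]
holder 748 c [ 0.5346 -0.2053] size (216.48251342773438, 78.13731384277344) yaw of long axis as y -12.482911 medz 0.03037248387759689
bar 143 c [ 0.5342 -0.2057] size (18.91726303100586, 189.67218017578125) yaw of long axis as y 77.35759 medz 0.08441688017019766
```

View pics/s5c.png

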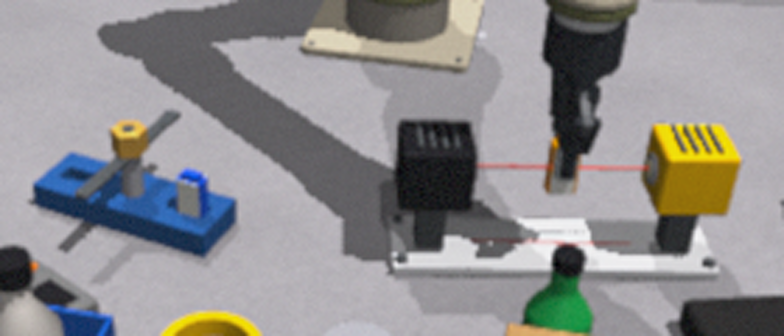

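View pics/w5.png

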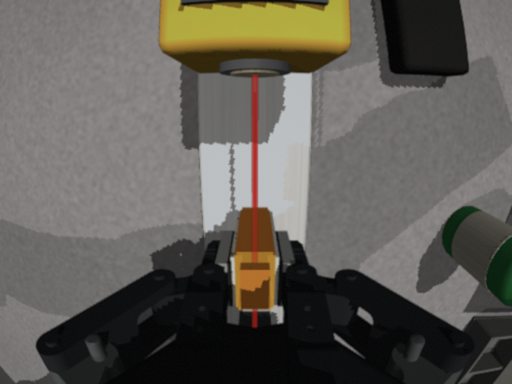

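The scene crop shows the beam (row 167) passing through the cell at (562,167), between the receiver and the lamp. The blue cell is seated and the bar is still open. In the wrist view the beam (column 254) runs along the cell's centreline, so I'm handing in.

```bash
python3 -c "
from workcell import ticket; print(ticket.hand_in())"
```

```text
the job is handed in; nothing more can be done
None
```

I handed the job in at about 17.5 s with the amber cell held still in the beam; the hand-in reports no verdict. I turned the brass nut counterclockwise to its stop and lifted the cell by its frosted faces. I carried it over the housings and lowered it into the beam.

**Last checks:**
- **Keeper:** the bar measured 90° from the holder's long axis before the cell was lifted, and 89.8° at the end.
- **Grip:** the jaws stayed at 19.6 mm on the 20 mm cell. The outside force at the end was under 1 N.
- **Position:** the tool is within about 1 mm and 0.1° of my estimate for the beam midpoint. The wrist view shows the beam along the cell's centreline.
- **Bystanders:** in the last pictures the blue cell is still in its pocket. I noticed nothing else moved, but did not measure the other objects.

**Less certain:**
- **Gauge position:** the three cameras disagreed by up to about 3 mm on the gauge centre. I used a value close to the wrist camera's.
- **Cell height:** the height of the cell's middle (about 111 mm, beam at 110 mm) comes from the arm's height when it gripped the cell. The final scene picture showed too little of the cell, behind the finger, to confirm it closely.

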